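# Open the carver's chisel cabinet by its paddle latch

## Task

Open the chisel cabinet on the bench, the one whose door carries a steel paddle latch (not the one with the round knob): lift the paddle to withdraw the hidden pawl, then swing the door well open, to 60 degrees or more. Let go and leave the door standing open, with the paddle dropped back level.

Things in the scene. Friction and masses are not known exactly. Their poses are not given: they have to be found in the camera images.
- door (a joint): Door angle, rad: 0 closed, opens clockwise seen from above, stop at 1.7. A dark walnut panel 250 mm wide, 160 high, 16 thick, on a plywood cabinet 270 wide, 180 deep, 180 high (top 180 mm over the bench), fixed to the bench. Locked while latched; then light friction (1 N at the paddle), and it stays where it is left. A loose tin, 70 mm high, stands on the rear of the cabinet's top.
- door_hinge (a point): Point on the door's upright hinge axis, 125 mm over the bench, in the plane of the door's inner face. Axes turn with the door: z up, x through the door from outside to inside (outer face at x = -16 mm), y along the door (free edge at y = -250 mm). The middle of the paddle's grip is at x = -75, y = -195, z = 0 mm when the paddle is level.
- paddle (a joint): Paddle angle, rad: 0 level (latched), grows as its outer end is lifted, stop at 0.6. Its pivot is level, parallel to the door, at x = -22, y = -195, z = 0 mm in the axes of door_hinge. From about 0.35 the pawl is clear and the door is free; keep it lifted until the door has opened about 0.3 rad. Lifting takes about 1 to 3 N at the grip; a light spring drops it back to 0 on release.
- paddle_grip (a point): Centre of the paddle's grip end: a plain steel blade standing straight out from the door near its free edge, 125 mm over the bench when level. The grip end is 42 mm wide (along the door), 48 long (out from the door), 14 thick; this point is 53 mm out from the paddle's pivot. Axes as door_hinge, tilted with the paddle. Free space beside it; can be pinched across its width from above.

How it is judged:
By the outcome, as a careful person would: the job done as asked, in the order asked, and still so for the second after the job is handed in, with the robot touching nothing.
It also fails if it takes over 42 s, if anything falls off the work surface, if the arm or the gripper's body presses on something with over 40 N, if the wrist force passes 120 N, or if a joint passes its speed limit or range.

## Robot

A 6-joint arm with a two-finger parallel gripper is mounted at the origin on the work surface. World frame = base frame: x ahead of the robot, y to its left, z up, the work surface at z = 0. Lengths are in m, angles in rad, forces in N, time in s.
With the tool pointing down it reaches from about 0.3 to 0.85 m from the base axis. Payload 5.4 kg.
Tool frame: the origin (TCP) lies at the very end of the fingers, on their centre line; the grasp point (between the pads) lies 19 mm behind it; z points along the fingers, x is the direction in which the jaws open and shut, and the axes are right-handed (so a half turn about z gives the same grasp; the last joint's range is limited). The gripper opens to 85 mm and grips with 20 to 120 N. Pads are 22 mm wide; open, the fingers measure 114 mm over their backs; the gripper's body (76 mm by 85 mm) begins 54 mm behind the grasp point. The pads swing forward as they close: fully open they stand 13 mm farther back than shut.
Start: joints at [-1.533, 0.158, 1.597, -0, 1.386, -0.21], TCP at [0.141, -0.557, 0.231] pointing down, gripper open.
Joint ranges: [-2.91, 2.91], [-0.94, 2.29], [0.18, 2.7], [-1.29, 4.43], [0.17, 2.64], [-3, 3]. Speed limits (rad/s): [2.57, 2.57, 3.14, 3.14, 3.14, 3.14].

## Interface

Orientations are given as a unit quaternion [w, x, y, z].
In Python, from bench import * gives the robot as it stands.
- The arm moves only by the shell command python3 -m creep 'ROWS' [FORCE]. ROWS is text: rows parted by semicolons, each of 7 numbers parted by spaces: the shift along the tool's x, y, z in units of 25 mm (1.0 is 25 mm), then the turn, a rotation vector about the tool's x, y, z in degrees, then the gripper command: -1 is shut, 1 is fully open, values between are in proportion. In form: dx dy dz ax ay az grip; .... A call has 1 to 12 rows; each row shifts and turns the commanded pose from where the row before left it, along the tool's axes as they then stand; what a row does not reach is not made up. A row lasts 1/12 s, in which the tool goes at most 41.7 mm and 7.16 degrees, less where a joint would pass 70% of its speed; a pose out of reach is approached as far as the arm can. A call is refused whole if a number of a shift passes 1 or a number of a turn 7.16, either way. A call with a gripper value outside its range is refused whole. The fingers move at their own pace and stop on an object; FORCE is the grip in N (left out, the last holds). Time passes only in rows, so rows that do not move let the fingers close. It gives the time, the measured TCP pose, the force and the opening at its end, in the units of the state.
- state(): the state, without advancing time (a new reading comes with each control period).
- camera(name): name is "scene" or "top" or "wrist"; returns a dict with "pixels" (480x640x3 uint8, blue, green, red), "fx", "fy", "cx", "cy" (pixels), "dist_coeffs" ([k1, k2, p1, p2, k3] as OpenCV has them; the pictures are not rectified), "rvec" (rotation vector, rad) and "tvec" (3), from world to camera coordinates, as OpenCV has them. Camera axes: x right, y down, z forward; pixel columns grow to the right and rows downward; lengths in m; the calibration is good to about 2 mm. A picture is of the moment at which its call begins. There is no depth.
- hand_in(): hands the job in, once; it reports no verdict.
Trained networks look in a picture, given as the dict that the camera call returned (one of the last four; its "shot" number tells which), for a name from the list of things; names that differ only in an ending like _2 or _b are one class to them, and where a whole thing is asked for, a point or a joint stands for the part that bears it (a point fixed in the world has none). Each returns a list of dicts, best first, with "p" (0 to 1); they miss things now and then, are a little off and sometimes report something else, mostly with a low value. They report only what shows in the picture. A call takes as long as a camera call.
- boxes_of(label, picture): "position" ([x, y, z] in m, in the coordinates of the camera as it stood for that picture, good to about 4 mm: the middle of the surface that is visible of it).
- regions_of(label, picture): "pixels" (480x640 bool, what is visible of it).
The state is a dict: "time_s": time; "joint_positions": joint angles; "dq": joint speeds; "joint_efforts": joint torques, N m; "ee_pos": TCP position; "orientation": TCP orientation; "wrist_force": force on the tool from outside, world axes, zero at the start; "torque": the same for the moment, N m; "width": finger opening in m.
Only numpy, scipy, OpenCV 4.12 (cv2) and the standard library are available. Lean on these libraries where they do the work, as an engineer would, in place of code of your own. Each camera call takes 0.05 s, during which the arm holds its last target.

## Working session

There is one attempt and no reset: what is moved stays moved. The work goes in short steps, Python scripts to look and compute and a shell command to move; the robot and the scene stay as the last step left them, time stands still between calls to the robot, and variables do not carry over. Pictures are saved under pics/ and viewed, and the job is handed in when it is done.

```bash
mkdir -p pics; ls; cat > h.py <<'E'
from bench import *
import numpy as np, cv2
def R_(p): return cv2.Rodrigues(np.array(p["rvec"],float))[0]
def toworld(p,x): return R_(p).T@(np.array(x)-np.array(p["tvec"]).ravel())
def save(p,n): cv2.imwrite("pics/"+n+".png",p["pixels"])
E
python3 - <<'E'
from h import *
s=state();print({k:np.round(v,3) for k,v in s.items()})
for n in ("scene","top"):
    p=camera(n);save(p,n+"0")
    print(n,"cam",toworld(p,[0,0,0]).round(3))
    for l in ("door","door_hinge","paddle","paddle_grip"):
        print(l,[(round(d["p"],2),toworld(p,d["position"]).round(3)) for d in boxes_of(l,p)[:3]])
E
```

```text
pics
{'time_s': np.float64(0.0), 'joint_positions': array([-1.533,  0.159,  1.598, -0.   ,  1.386, -0.21 ]), 'dq': array([-0.001,  0.003, -0.   ,  0.002,  0.001, -0.   ]), 'joint_efforts': array([-0.0000e+00, -3.9600e+01, -3.3143e+01, -0.0000e+00,  8.0000e-03,
        0.0000e+00]), 'ee_pos': array([ 0.141, -0.557,  0.23 ]), 'orientation': array([-0.001,  0.789, -0.614, -0.001]), 'wrist_force': array([-0.927, -0.1  ,  0.115]), 'torque': array([ 0.032,  0.068, -0.   ]), 'width': np.float64(0.085)}
scene cam [0.362 0.144 0.777]
door [(0.73, array([ 0.643, -0.003,  0.168]))]
door_hinge [(0.71, array([ 0.638, -0.007,  0.172]))]
paddle [(0.68, array([ 0.654, -0.038,  0.131]))]
paddle_grip [(0.9, array([ 0.653, -0.036,  0.133]))]
top cam [0.536 0.084 0.77 ]
door [(0.84, array([ 0.64 , -0.003,  0.173]))]
door_hinge [(0.71, array([ 0.64 , -0.003,  0.171]))]
paddle [(0.77, array([ 0.653, -0.038,  0.128]))]
paddle_grip [(0.72, array([ 0.655, -0.034,  0.131]))]
```

View pics/scene0.png

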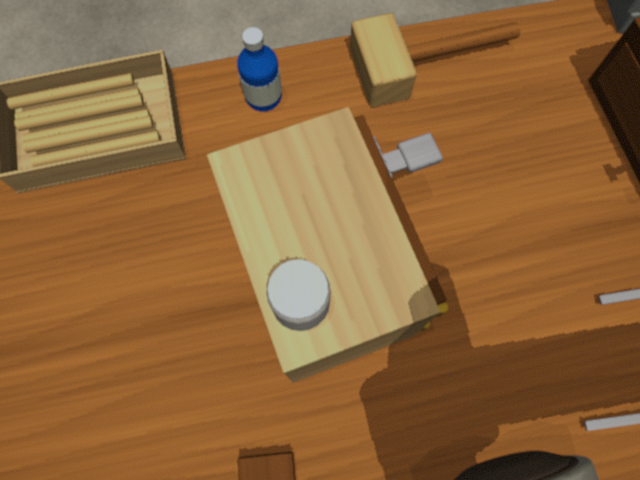

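View pics/top0.png

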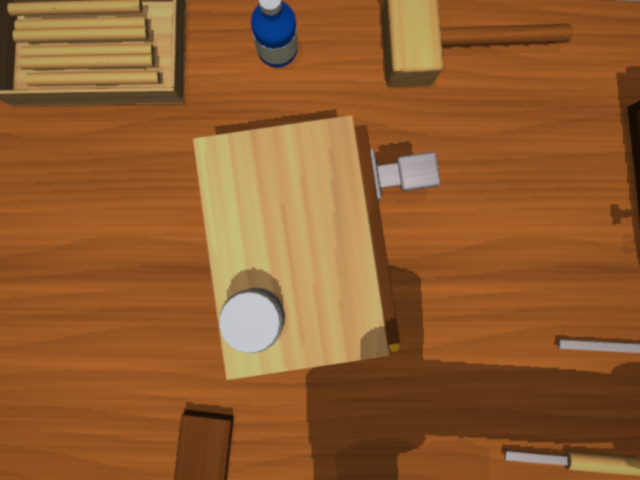

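Both views agree. The top picture shows the plywood cabinet with top corners near (194,138), (352,117), (388,356) and (227,378), and the tin at (251,320). The paddle grip is at (419,171) and the brass hinge at (394,347). The knob cabinet is at the right edge, with its knob at (615,213). Next I'll work out the cabinet's yaw and hinge position.

```bash
cat >> h.py <<'E'
def ray(p,uv,z):
    K=np.array([[p["fx"],0,p["cx"]],[0,p["fy"],p["cy"]],[0,0,1]]);
    n=cv2.undistortPoints(np.array(uv,float).reshape(-1,1,2),K,np.array(p["dist_coeffs"],float)).reshape(-1,2)
    R=R_(p);c=toworld(p,[0,0,0]);d=np.c_[n,np.ones(len(n))]@R
    return c+d*((z-c[2])/d[:,2])[:,None]
E
python3 - <<'E'
from h import *
for n,c in (("top",[(194,138),(352,117),(388,356),(227,378)]),("scene",[(208,156),(350,109),(440,305),(287,374)])):
    p=camera(n); w=ray(p,c,.18);print(n,w.round(3))
    for i in range(4):
        e=w[(i+1)%4]-w[i];print(np.linalg.norm(e).round(3),np.degrees(np.arctan2(e[1],e[0])).round(1))
    r=regions_of("paddle_grip",p)
    if r:
        m=r[0]["pixels"].astype(np.uint8);b=cv2.minAreaRect(cv2.findNonZero(m));bp=cv2.boxPoints(b);print("grip",r[0]["p"],b, ray(p,[b[0]],.132).round(4),ray(p,bp,.132).round(3))
    r=regions_of("door",p)
    if r:
        m=r[0]["pixels"];v=p["pixels"].copy();v[m]=(0,255,0);cv2.imwrite(f"pics/d_{n}.png",v)
p=camera("top");print(ray(p,[(613,213),(560,345),(506,456),(440,36),(417,85),(394,347)],.0).round(3))
E
```

```text
top [[ 0.684  0.213  0.18 ]
 [ 0.708  0.037  0.18 ]
 [ 0.443 -0.002  0.18 ]
 [ 0.419  0.174  0.18 ]]
0.178 -82.4
0.268 -171.7
0.178 97.7
0.268 8.3
grip 0.83 ((407.3599548339844, 172.51998901367188), (35.63818359375, 61.09402847290039), 81.8698959350586) [[ 0.6541 -0.0336  0.132 ]] [[ 0.67   0.006  0.132]
 [ 0.681 -0.068  0.132]
 [ 0.638 -0.073  0.132]
 [ 0.627  0.     0.132]]
scene [[ 0.681  0.214  0.18 ]
 [ 0.707  0.035  0.18 ]
 [ 0.45  -0.005  0.18 ]
 [ 0.414  0.172  0.18 ]]
0.18 -81.9
0.26 -171.1
0.181 101.5
0.27 8.9
grip 0.76 ((412.10003662109375, 154.8000030517578), (31.306547164916992, 54.074947357177734), 71.56504821777344) [[ 0.6525 -0.036   0.132 ]] [[ 0.669  0.     0.132]
 [ 0.679 -0.071  0.132]
 [ 0.636 -0.072  0.132]
 [ 0.627 -0.002  0.132]]
[[ 0.62  -0.364  0.   ]
 [ 0.428 -0.279  0.   ]
 [ 0.269 -0.199  0.   ]
 [ 0.884 -0.11   0.   ]
 [ 0.809 -0.074  0.   ]
 [ 0.427 -0.037  0.   ]]
```

Sizes match the spec: 268 x 178 mm. That gives yaw 8.2°, hinge at (0.452, 0.000) and grip centre at (0.655, -0.047). The measured outer edge of the grip confirms it. First I'll rise and turn, then travel.

```bash
python3 -m creep '0 0 -1 0 0 -7 1; 0 0 -1 0 0 -7 1; 0 0 0 0 0 -7 1; 0 0 0 0 0 -7 1; 0 0 0 0 0 -7 1; 0 0 0 0 0 -7 1; 0 0 0 0 0 -7 1; 0 0 0 0 0 -7 1; 0 0 0 0 0 -7 1; 0 0 0 0 0 -7 1; 0 0 0 0 0 -7 1; 0 0 0 0 0 -7 1' 60
```

```text
time_s: 1.85
ee_pos: [0.141, -0.5574, 0.2813]
orientation: [0.0, 0.997, 0.075, 0.0]
wrist_force: [-0.4, 0.1, -0.4]
width: 0.0857
```

```bash
python3 -m creep '1 -1 0 0 0 0 1; 1 -1 0 0 0 0 1; 1 -1 0 0 0 0 1; 1 -1 0 0 0 0 1; 1 -1 0 0 0 0 1; 1 -1 0 0 0 0 1; 1 -1 0 0 0 0 1; 1 -1 0 0 0 0 1; 1 -1 0 0 0 0 1; 1 -1 0 0 0 0 1; 0 0 0 0 0 0 1' 60; cat >> h.py <<'E'
from scipy.spatial.transform import Rotation as Ro
def tool():
    s=state();q=s["orientation"];return np.array(s["ee_pos"]),Ro.from_quat([q[1],q[2],q[3],q[0]]).as_matrix(),s
def goto(P,yaw,tilt=0):
    "shift (units of 25mm) and turn (deg) in tool axes to reach TCP P; tool x along yaw, tilted"
    p,R,s=tool();y=np.radians(yaw)
    x=np.array([np.cos(y),np.sin(y),0]);z=np.array([0,0,-1.]);T=np.c_[x,np.cross(z,x),z]@Ro.from_euler('x',tilt,degrees=True).as_matrix()
    print("pos",p.round(4),"x",R[:,0].round(3),"z",R[:,2].round(3),"t",round(s["time_s"],2),"w",round(s["width"],4),"F",np.round(s["wrist_force"],1),"q",np.round(s["joint_positions"],2))
    print("shift",(R.T@(np.array(P)-p)/.025).round(2),"turn",np.degrees(Ro.from_matrix(R.T@T).as_rotvec()).round(2))
E
python3 -c "
from h import *
goto([.655,-.047,.27],8.2)"
```

```text
time_s: 2.77
ee_pos: [0.3555, -0.27, 0.2816]
orientation: [-0.001, 0.997, 0.075, 0.001]
wrist_force: [0.6, -0.4, -1.0]
width: 0.0857
pos [ 0.3555 -0.27    0.2816] x [0.989 0.149 0.002] z [ 0.002  0.002 -1.   ] t 2.77 w 0.0857 F [ 0.6 -0.4 -1. ] q [-0.92 -0.22  1.87  0.    1.49 -1.07]
shift [13.17 -7.04  0.5 ] turn [-0.07 -0.13  0.35]
```

```bash
python3 -m creep '1 -0.6 0 0 0 0 1; 1 -0.6 0 0 0 0 1; 1 -0.6 0 0 0 0 1; 1 -0.6 0 0 0 0 1; 1 -0.6 0 0 0 0 1; 1 -0.6 0 0 0 0 1; 1 -0.6 0 0 0 0 1; 1 -0.6 0 0 0 0 1; 1 -0.6 0 0 0 0 1; 1 -0.6 0 0 0 0 1; 1 -0.6 0 0 0 0 1; 1 -0.4 0 0 0 0 1'
python3 -m creep '0.6 0 0 0 0 0 1; 0.6 0 0 0 0 0 1; 0 0 0 0 0 0 1; 0 0 0 0 0 0 1'
python3 - <<'E'
from h import *
goto([.655,-.047,.106],8.2)
p=camera("wrist");save(p,"w1")
print([(round(d["p"],2),toworld(p,d["position"]).round(4)) for d in boxes_of("paddle_grip",p)[:2]])
p=camera("top");save(p,"top1")
E
```

```text
time_s: 3.77
ee_pos: [0.6258, -0.0573, 0.2812]
orientation: [-0.0, 0.997, 0.072, -0.0]
wrist_force: [0.5, 0.3, 1.2]
width: 0.0852
time_s: 4.1
ee_pos: [0.6545, -0.0546, 0.2807]
orientation: [0.0, 0.997, 0.071, -0.001]
wrist_force: [-0.4, -0.3, 0.3]
width: 0.0852
pos [ 0.6545 -0.0546  0.2807] x [ 0.99   0.143 -0.001] z [-0.001 -0.    -1.   ] t 4.1 w 0.0852 F [-0.4 -0.3  0.3] q [-0.27  0.34  1.28 -0.    1.52 -0.41]
shift [ 0.07 -0.3   6.99] turn [-0.    0.06 -0.  ]
[(0.72, array([ 0.6548, -0.0324,  0.1304]))]
```

View pics/w1.png

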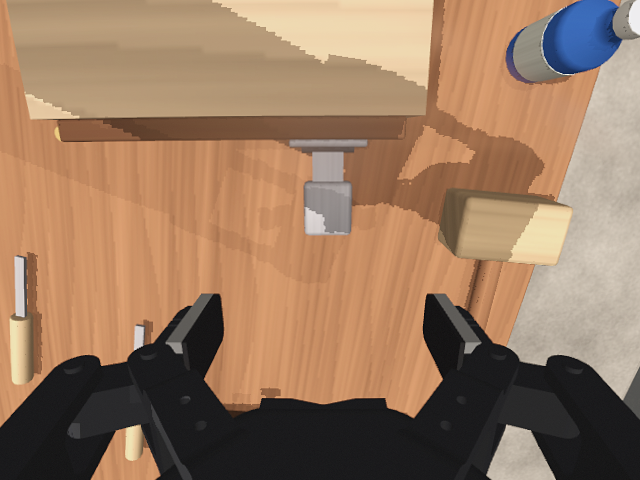

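View pics/top1.png

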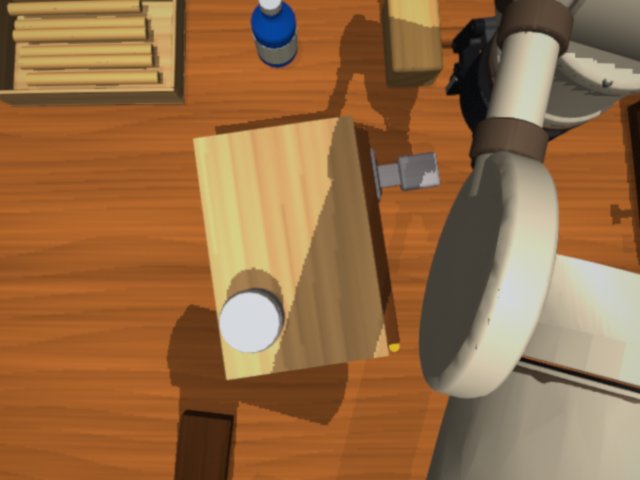

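The wrist view shows the grip centred between the fingers: blade at (328,208), finger midpoint at about column 323. The path down is clear, with the mallet head at (505,225) well outside the right finger. I'll descend and close.

```bash
python3 -c "
from h import *
p=camera('wrist');print(ray(p,[(305,182),(350,182),(352,234),(305,234)],.132).round(4))"
python3 -m creep '0 -0.2 1 0 0 0 1; 0 -0.1 1 0 0 0 1; 0 0 1 0 0 0 1; 0 0 1 0 0 0 1; 0 0 1 0 0 0 1; 0 0 0.8 0 0 0 1; 0 0 0.7 0 0 0 1; 0 0 0.4 0 0 0 1; 0 0 0.2 0 0 0 1; 0 0 0 0 0 0 1; 0 0 0 0 0 0 1'
python3 - <<'E'
from h import *
goto([.655,-.047,.102],8.2)
p=camera("wrist");save(p,"w2")
E
```

```text
[[ 0.6352 -0.0265  0.132 ]
 [ 0.673  -0.0211  0.132 ]
 [ 0.6823 -0.0664  0.132 ]
 [ 0.641  -0.0723  0.132 ]]
time_s: 5.22
ee_pos: [0.654, -0.0469, 0.105]
orientation: [0.0, 0.997, 0.071, 0.001]
wrist_force: [-0.2, -0.1, 0.2]
width: 0.0852
pos [ 0.654  -0.0469  0.105 ] x [0.99  0.142 0.001] z [ 0.002 -0.    -1.   ] t 5.22 w 0.0852 F [-0.2 -0.1  0.2] q [-0.26  0.48  1.46  0.    1.2  -0.4 ]
shift [0.04 0.01 0.12] turn [ 0.03 -0.09 -0.01]
```

View pics/w2.png

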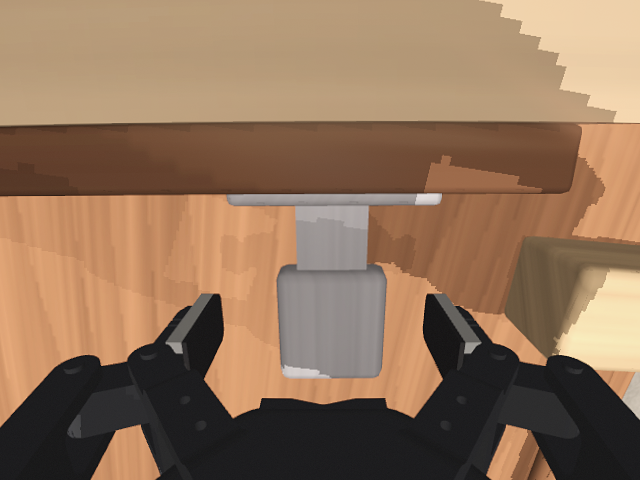

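The blade sits between the pads (columns 278-386, pads 222-425) and needs about 3 mm towards tool +x. I'll nudge it and close.

```bash
python3 -m creep '0.1 0 0.1 0 0 0 1; 0 0 0 0 0 0 0; 0 0 0 0 0 0 -1; 0 0 0 0 0 0 -1; 0 0 0 0 0 0 -1; 0 0 0 0 0 0 -1; 0 0 0 0 0 0 -1; 0 0 0 0 0 0 -1; 0 0 0 0 0 0 -1; 0 0 0 0 0 0 -1' 50
python3 - <<'E'
from h import *
goto([.655,-.047,.102],8.2)
p=camera("wrist");save(p,"w3")
E
```

```text
time_s: 6.1
ee_pos: [0.6569, -0.0466, 0.102]
orientation: [0.0, 0.997, 0.071, 0.001]
wrist_force: [5.2, -1.0, 0.1]
width: 0.0411
pos [ 0.6569 -0.0466  0.102 ] x [0.99  0.143 0.003] z [ 0.003 -0.001 -1.   ] t 6.1 w 0.0411 F [ 5.2 -1.   0.1] q [-0.25  0.49  1.45  0.    1.2  -0.4 ]
shift [-0.08  0.01  0.  ] turn [ 0.06 -0.15 -0.  ]
```

View pics/w3.png

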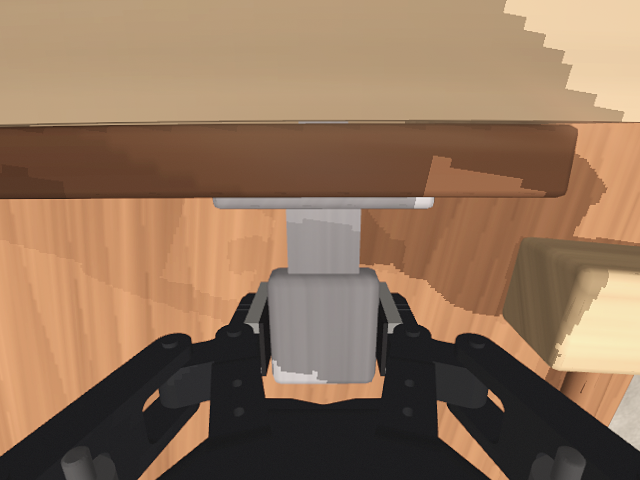

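Gripped: the opening is 41 mm for the 42 mm blade, with both pads flat on its sides. Next I'll lift along the paddle's arc (25 mm up, about 6 mm inward, roughly 0.49 rad).

```bash
python3 -m creep '0 -0.01 -0.2 0 0 0 -1; 0 -0.03 -0.2 0 0 0 -1; 0 -0.05 -0.2 0 0 0 -1; 0 -0.07 -0.2 0 0 0 -1; 0 -0.1 -0.2 0 0 0 -1; 0 0 0 0 0 0 -1; 0 0 0 0 0 0 -1; 0 0 0 0 0 0 -1'
python3 - <<'E'
from h import *
goto([.655,-.047,.127],8.2)
print(state()["torque"])
p=camera("wrist");save(p,"w4")
E
```

```text
time_s: 6.82
ee_pos: [0.6559, -0.0403, 0.1254]
orientation: [0.001, 0.997, 0.071, 0.001]
wrist_force: [9.3, -1.7, -6.7]
width: 0.0414
pos [ 0.6559 -0.0403  0.1254] x [0.99  0.142 0.003] z [ 0.003 -0.001 -1.   ] t 6.82 w 0.0414 F [ 9.3 -1.7 -6.7] q [-0.24  0.46  1.45 -0.    1.24 -0.39]
shift [-0.08  0.26 -0.06] turn [ 0.07 -0.15 -0.01]
[-0.51399299 -1.4447361   0.00514651]
```

View pics/w4.png

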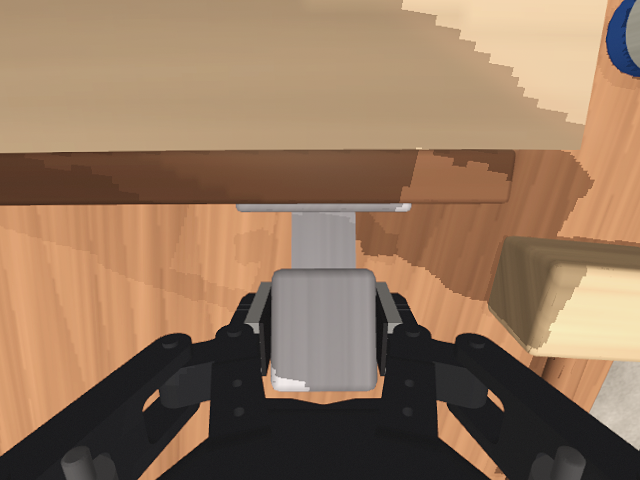

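Lifted 23 mm, about 0.46 rad, and the blade followed the fingers, now tilted. I'll start the swing about the hinge gently in 2° rows.

```bash
python3 -m creep '-0.1 0.27 0 0 0 2 -1; -0.1 0.27 0 0 0 2 -1; -0.1 0.27 0 0 0 2 -1; -0.1 0.27 0 0 0 2 -1; 0 0 0 0 0 0 -1; 0 0 0 0 0 0 -1'
python3 - <<'E'
from h import *
goto([.655,-.047,.127],0.2)
p=camera("top");save(p,"top2")
E
```

```text
time_s: 7.37
ee_pos: [0.6482, -0.0687, 0.1254]
orientation: [0.0, 1.0, 0.001, 0.001]
wrist_force: [8.5, -3.3, -6.4]
width: 0.041
pos [ 0.6482 -0.0687  0.1254] x [1.    0.002 0.002] z [ 0.002 -0.001 -1.   ] t 7.37 w 0.041 F [ 8.5 -3.3 -6.4] q [-0.29  0.44  1.46 -0.    1.23 -0.29]
shift [ 0.27 -0.87 -0.06] turn [ 0.06 -0.13 -0.1 ]
```

View pics/top2.png

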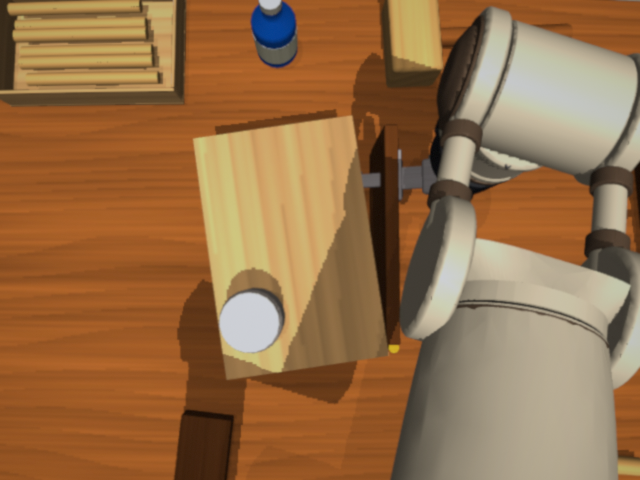

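The door has visibly come away from the cabinet (top view: door line from (390,125) to (394,347)), with low forces. Continuing the arc.

```bash
python3 -m creep '-0.21 0.54 0 0 0 4 -1; -0.21 0.54 0 0 0 4 -1; -0.21 0.54 0 0 0 4 -1; -0.21 0.54 0 0 0 4 -1; -0.21 0.54 0 0 0 4 -1; -0.21 0.54 0 0 0 4 -1; -0.21 0.54 0 0 0 4 -1; -0.21 0.54 0 0 0 4 -1; 0 0 0 0 0 0 -1; 0 0 0 0 0 0 -1'
python3 - <<'E'
from h import *
p,R,s=tool();H=np.array([.452,0]);
v=p[:2]-H;f=R[:2,0];n=R[:2,1];print(np.degrees(np.arctan2(f[1],f[0])),v@f,v@n,np.hypot(*v),s["torque"],s["joint_positions"])
p=camera("top");save(p,"top3")
E
```

```text
time_s: 8.25
ee_pos: [0.5813, -0.1624, 0.1253]
orientation: [0.0, 0.961, -0.276, 0.0]
wrist_force: [5.9, -4.0, -7.0]
width: 0.041
-31.998104546312273 0.1956801924683434 0.06920557624261975 0.20755761985707222 [-0.86394035 -0.85236944 -0.48219238] [-4.72320511e-01  3.29255814e-01  1.61183593e+00 -1.65417187e-04
  1.19990052e+00  8.62117077e-02]
```

View pics/top3.png

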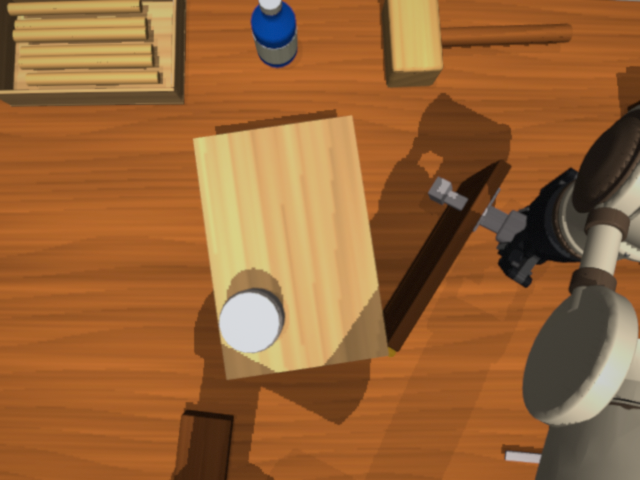

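The door is at 40° (top view: panel from (394,350) to (505,165)). Another 36° will do it.

```bash
python3 -m creep '-0.21 0.54 0 0 0 4 -1; -0.21 0.54 0 0 0 4 -1; -0.21 0.54 0 0 0 4 -1; -0.21 0.54 0 0 0 4 -1; -0.21 0.54 0 0 0 4 -1; -0.21 0.54 0 0 0 4 -1; -0.21 0.54 0 0 0 4 -1; -0.21 0.54 0 0 0 4 -1; -0.21 0.54 0 0 0 4 -1; 0 0 0 0 0 0 -1; 0 0 0 0 0 0 -1; 0 0 0 0 0 0 -1'
python3 -m creep '0 0.1 0.2 0 0 0 -1; 0 0.07 0.2 0 0 0 -1; 0 0.05 0.2 0 0 0 -1; 0 0.03 0.2 0 0 0 -1; 0 0.01 0.15 0 0 0 -1; 0 0 0 0 0 0 -1; 0 0 0 0 0 0 -1; 0 0 0 0 0 0 -1'
python3 - <<'E'
from h import *
p,R,s=tool();H=np.array([.452,0]);
v=p[:2]-H;f=R[:2,0];n=R[:2,1];print(np.degrees(np.arctan2(f[1],f[0])),v@f,v@n,np.hypot(*v),s["torque"],s["joint_positions"])
p=camera("top");save(p,"top4")
p=camera("wrist");save(p,"w5")
E
```

```text
time_s: 9.3
ee_pos: [0.4617, -0.2068, 0.1254]
orientation: [-0.0, 0.83, -0.557, -0.001]
wrist_force: [2.7, -2.4, -9.2]
width: 0.0413
time_s: 9.97
ee_pos: [0.4572, -0.2089, 0.1038]
orientation: [-0.001, 0.831, -0.557, 0.0]
wrist_force: [0.7, 4.1, 5.8]
width: 0.0414
-67.64930116824782 0.19516443968204805 0.07461512390620521 0.2089416860329144 [ 0.71620453 -0.39505176 -0.07522399] [-0.67050283  0.11245512  1.91581119  0.00197826  1.11291927  0.50932654]
```

View pics/top4.png

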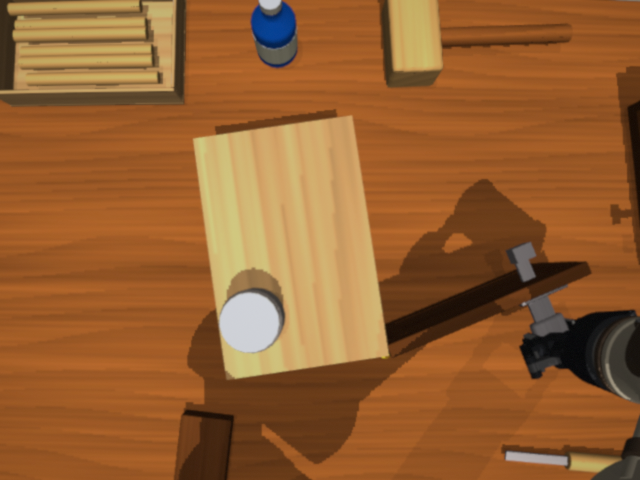

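View pics/w5.png

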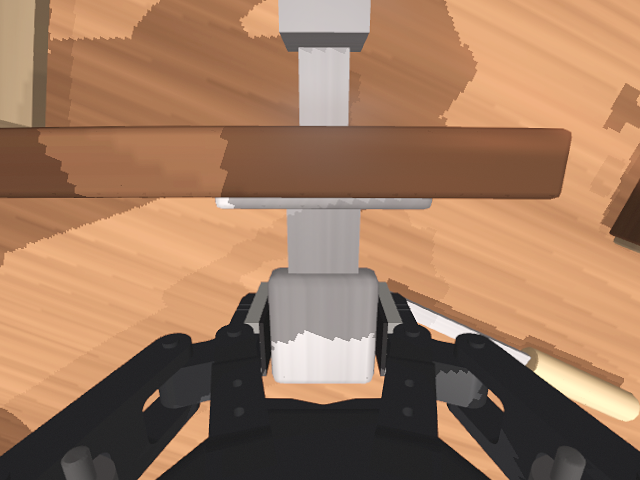

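The door is at about 76° and the paddle is back near level. In the wrist view the blade is between the pads, and the chisel lies flat well below. I'll open the jaws and go straight up.

```bash
python3 -m creep '0 0 0 0 0 0 0.2; 0 0 0 0 0 0 0.6; 0 0 0 0 0 0 1; 0 0 0 0 0 0 1; 0 0 0 0 0 0 1; 0 0 0 0 0 0 1; 0 0 0 0 0 0 1; 0 0 0 0 0 0 1; 0 0 0 0 0 0 1; 0 0 0 0 0 0 1'
python3 -m creep '0 0 -0.3 0 0 0 1; 0 0 -0.6 0 0 0 1; 0 0 -1 0 0 0 1; 0 0 -1 0 0 0 1; 0 0 -1 0 0 0 1; 0 0 -1 0 0 0 1; 0 0 -1 0 0 0 1; 0 0 -1 0 0 0 1; 0 0 0 0 0 0 1; 0 0 0 0 0 0 1'
python3 - <<'E'
from h import *
p=camera("wrist");save(p,"w6")
q=camera("top");save(q,"top5")
for c in (p,q):
  print([(round(d["p"],2),toworld(c,d["position"]).round(4)) for d in boxes_of("paddle_grip",c)[:2]])
E
```

```text
time_s: 10.9
ee_pos: [0.4559, -0.2096, 0.1025]
orientation: [0.0, 0.83, -0.558, -0.0]
wrist_force: [0.6, -0.2, 0.4]
width: 0.0852
time_s: 11.73
ee_pos: [0.4567, -0.2102, 0.2773]
orientation: [0.0, 0.83, -0.558, 0.002]
wrist_force: [0.7, 0.5, -0.4]
width: 0.0853
[(0.76, array([ 0.4808, -0.1918,  0.1316]))]
[(0.57, array([ 0.4776, -0.1951,  0.1321]))]
```

View pics/top5.png

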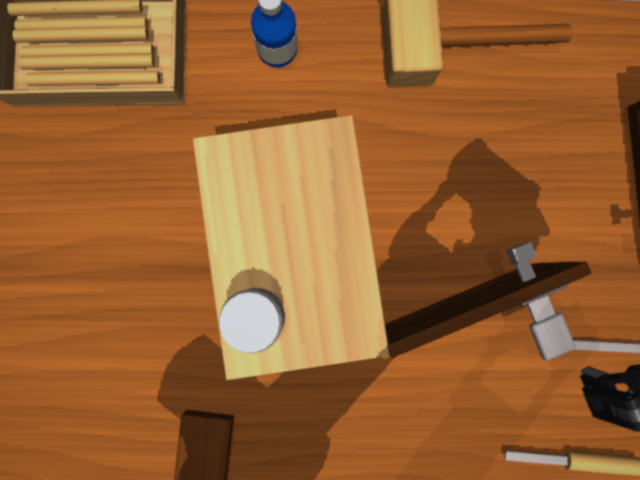

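View pics/w6.png

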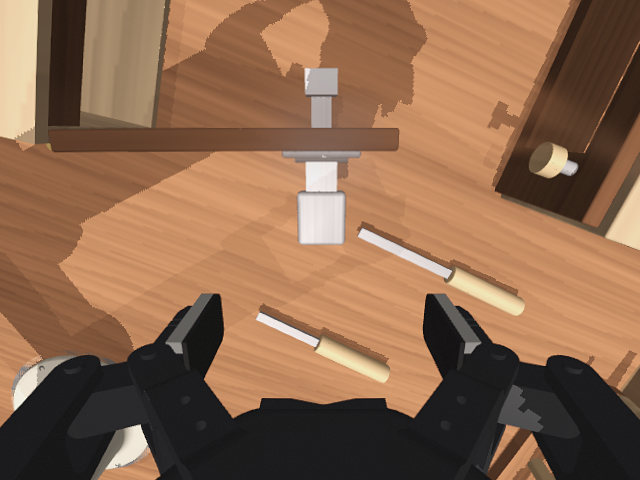

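The top view shows the door standing open (panel from (388,355) to (590,268)), the blade free at (552,337), the tin still on the cabinet and the gripper clear. I'll run a final numeric check and then hand in.

```bash
python3 - <<'E'
from h import *
p=camera("wrist")
w=ray(p,[(50,128),(398,128)],.17);e=w[1]-w[0];print(w.round(3),np.linalg.norm(e).round(3),8.2-np.degrees(np.arctan2(e[1],e[0])))
g=ray(p,[(321,193),(321,243)],.132);print("grip len at level",np.linalg.norm(g[1]-g[0]),"outer end to hinge",np.linalg.norm(g[1][:2]-[.452,0]),"expect",np.hypot(.099,.195))
q=camera("top");w=ray(q,[(388,327),(588,262)],.17);e=w[1]-w[0];print(8.2-np.degrees(np.arctan2(e[1],e[0])))
s=state();print(s["time_s"],np.round(s["wrist_force"],1),s["width"],np.abs(s["dq"]).max())
print(hand_in())
E
```

```text
[[ 0.455 -0.004  0.17 ]
 [ 0.545 -0.229  0.17 ]] 0.242 76.39070560960853
grip len at level 0.04389846397503528 outer end to hinge 0.2161712155486479 expect 0.21869156362329115
80.74405124826374
12.0333 [-0.3  0.2 -0.9] 0.08542594591344262 0.006643036161434027
the job is handed in; nothing more can be done
None
```

I opened the paddle-latch cabinet and handed the job in at about 12 s of the 42 s allowed. I pinched the paddle across its width and lifted it to about 0.46 rad. With it still lifted, I swung the door about its hinge, then lowered the paddle, opened the jaws and rose straight up.

**Door:** it stands at about 76° by the wrist picture, which agrees with the tool's path. The top picture gave 81°, a rougher reading from hand-picked points, but both are well past 60°.

**Paddle:** it looks level. Its outer end is 216 mm from the hinge, against 219 mm expected when level. The blade measured 44 mm long, against 48 mm nominal, and the networks put its top at 132 mm, as expected when level.

**Robot and surroundings:** the robot is clear of everything, with the jaws fully open and only sensor noise on the wrist force. The wrist force readings I took during the job stayed around 12 N or less. The tin is still on the cabinet, and nothing else appears to have moved.

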